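# Press-fit trial of a socket-chisel handle

## Task

Try the fit of the chisel handle that stands in the clamp's socket. Swing the toggle clamp's lever over centre until the clamp locks on the handle's top, let go so that it presses on its own for a second, then swing the lever all the way back. Draw the handle out of its socket, turn it from upright to level so that its tapered end can be inspected, and finish while still holding it there, still and level, with its middle about 27 cm above the bench; leave the second handle and everything else where they are.

Things in the scene. Friction and masses are not known exactly. Their poses are not given: they have to be found in the camera images.
- jig: wooden jig fixed to the bench, board 90 x 305 x 15 mm. Origin on the bench top; x across the board, y along it towards the clamp, z up; board from y = -190 to +115 mm. A dark block (61 x 150 mm, top 43 mm above the bench) holds two tapered steel sockets at y = -70 and -150. A riser (56 mm wide, y = 15 to 111, 80 mm high) carries the toggle clamp. In the rules it includes the clamp
- clamp_arm: the clamp's steel bar, 10 x 14 mm, moving in the jig's plane x = 0. Origin at its pivot (jig y = 30, 130 mm above the bench). Lever right back: the bar stands up out of the way, its top 250 mm above the bench at jig y = 62, its spindle pointing to the sockets (to jig y = 20 mm, 220 to 245 mm high). Lever over: it lies level above the handle, 120 to 160 mm above the bench
- socket (a point): centre of the clamped socket's mouth, 47 mm above the bench; the socket is 31 mm deep
- lever_hinge (a point): the lever's pivot, 95 mm above the bench on the jig's centre plane (jig y = +90 mm); its axis is the jig's x
- lever_grip (a point): point on the axis of the lever's black round grip (20 mm thick, 84 mm long, running 48 to 132 mm from the pivot), 98 mm from lever_hinge
- clamp_lever (a joint): lever angle, rad. 0 (start): right back, clamp open, lever along the jig's +y, 6 degrees above level. Grows as the lever is lifted up and over towards the sockets (positive turn about the jig's x). Spindle meets the handle at about 1.33; dead centre 1.61; stop 1.69, leaning 13 degrees past upright. Past dead centre it stays locked. Takes up to 5 N at the grip; stays where left
- clamp_spindle: the clamp's sprung rubber-tipped spindle, 19 mm thick, at the end of the bar; presses the handle with about 7 N when locked. Origin at the middle of its tip
- handle: the handle to try: turned pale wood with a dark steel hoop near its top, 94 mm long, about 95 g, standing tapered end down in the clamped socket. Origin at the middle of the tapered end, z along the handle to its top. Taper 28 mm long, 14 to 22 mm thick, 1 mm loose in the socket; then the body, 30 to 34 mm thick from z = 28 to 84, 27 mm at the flat top, which is 113 mm above the bench
- handle_mid (a point): point on the handle's axis, middle of its thick body, 61 mm above its origin (80 mm above the bench at the start)
- spare_handle: a second handle of the same make, upright in the parking socket at the jig's end; stays there
- blade: steel socket-chisel blade without a handle, 175 mm long, lying beside the jig on its far side; bystander
- wedge: pale ash wedge, 101 x 76 x 28 mm, on the right; bystander
- awl: awl with a pear-shaped handle, lying on the right; bystander
- whetstone: grey whetstone 156 x 87 x 27 mm at the back; bystander
- bowl: small turned bowl, 115 mm wide, on the left; bystander
- gouge: short gouge, 225 mm, lying on the left; bystander

How it is judged (in metres and radians):
On the way, in this order (a step that is already met when the one before it is completed fails the run):
1. the lever is past dead centre and the clamp presses the handle by itself, the robot touching neither clamp nor jig (value of joint clamp_lever above 1.63 rad and contact force between clamp_spindle and handle above 3 N and contact force between each of the fingers, the arm and jig below 0.5 N and distance between handle_mid and socket below 0.04 m), for 0.5 s.
2. the lever is swung right back and the handle still stands in its socket (value of joint clamp_lever below 0.2 rad and distance between handle_mid and socket below 0.04 m), for 0.1 s.
3. the handle is drawn up out of the socket in the fingers (z of handle in the frame of jig above 0.06 m and contact force between the fingers and handle above 1 N), for 0.1 s.
At the end, for the whole second after the job is handed in: the handle is held in the fingers, still, its axis level within 20 degrees, its middle 22 to 36 cm above the bench, touching neither jig nor clamp; the robot touches the jig nowhere; the lever is back (below 0.35 rad); the second handle and the other things lie within 3 cm of where they were (height (world z) of handle_mid between 0.22 and 0.36 m and angle between handle's own z axis and vertical between 1.22 and 1.92 rad and contact force between the fingers and handle above 1 N and contact force between handle and jig below 0.1 N and contact force between each of the fingers, the arm and jig below 0.5 N and linear speed of handle below 0.03 m/s and angular speed of handle below 0.3 rad/s and value of joint clamp_lever below 0.35 rad and distance of each of spare_handle, blade, wedge, awl, whetstone, bowl, gouge from where it was at the start of the episode below 0.03 m); the arm keeps its last pose, push and grip.
It fails at once if the second handle or another bystander is moved more than 5 cm (distance of any of spare_handle, blade, wedge, awl, whetstone, bowl, gouge from where it was at the start of the episode above 0.05 m).
It also fails if it takes over 69 s, if anything falls off the work surface, if the arm or the gripper's body presses on something with over 40 N, if the wrist force passes 120 N, or if a joint passes its speed limit or range.

## Robot

A 6-joint arm with a two-finger parallel gripper is mounted at the origin on a cart in front of the work surface, level with it; the furniture and walls round the work are solid. World frame = base frame: x ahead of the robot, y to its left, z up, the work surface at z = 0. Lengths are in mm, angles in degrees, forces in N, time in s.
With the tool pointing down it reaches from about 200 to 875 mm from the base axis. Payload 3.4 kg.
Tool frame: the origin (TCP) lies midway between the tips of the shut fingers; the grasp point (between the pads) lies 19 mm behind it; z points along the fingers, y is the line along which they close (so a half turn about z gives the same grasp; the last joint's range is limited). The gripper opens to 94 mm and grips with 3 to 60 N. Pads are 16 mm wide; open, the fingers measure 119 mm over their backs; the gripper's body (75 mm by 177 mm) begins 78 mm behind the grasp point.
Start: joints at [-74.485, 15.808, 86.224, -0, 77.962, -6.933], TCP at [219.568, -531.465, 205.493] pointing down, gripper open.
Joint ranges: [-165.64, 165.64], [-43.16, 119.46], [12.63, 154.43], [-67.54, 247.53], [6.08, 155.33], [-154.97, 154.97]. Speed limits (degrees/s): [147.25, 147.25, 180, 180, 180, 180].

## Interface

Orientations are given as [roll, pitch, yaw] about the fixed x, y, z axes, in that order (R = Rz(yaw) Ry(pitch) Rx(roll)).
In Python, from rig import arm, cam gives the robot as it stands (arm), with the cameras (cam).
- The arm moves only by the tool drive_effector, called after ">>>" as name(argument=value, ...) on one line, values as JSON. Schema: {"type":"object","properties":{"moves":{"type":"object","properties":{"offsets":{"type":"array","items":{"type":"array","items":{"type":"number"},"minItems":6,"maxItems":6},"minItems":1,"maxItems":12}},"additionalProperties":false,"required":["offsets"]},"jaw":{"type":"number"},"only":{"type":"string"},"quiet":{"type":"boolean"},"lines":{"type":"string"}},"required":["moves"],"additionalProperties":false}. moves is an object whose key "offsets" holds a list of rows, 1 to 12 of them, each of 6 numbers: dx, dy, dz in fractions of the full range, 1 being 0.5 m, then a rotation vector rx, ry, rz in shares of pi/2 rad (1.0 is pi/2 rad); each row is the pose to reach, as a shift and turn from the pose commanded when the call began, along the tool's axes at that moment; what a row does not reach only later rows make up. A row lasts 1/8 s, in which the tool goes at most 62.5 mm and 10.7 degrees, less where a joint would pass 70% of its speed; a pose out of reach is approached as far as the arm can. jaw is the finger opening in mm, set as the call begins (left out keeps the last). The fingers move at their own pace and stop on an object; the grip force is fixed at half the most. Time passes only in rows, so rows that do not move let the fingers close. The tool returns the time, the measured TCP pose, the force, the opening and the grip force at its end. only (a regular expression) keeps the lines of the reply that match it, lines (a string "A,B") keeps lines A to B, and quiet returns only ok. A shift or turn number past 1, either way, is cut back to 1. Input that does not fit is refused with a message, and nothing moves.
- arm.get_obs(): the state, without advancing time (a new reading comes with each control period).
- cam.camera(name): name is "side" or "top"; returns a dict with "img" (400x640x3 uint8, red, green, blue), "fov_y" (degrees; the focal length in pixels is half the picture's height over the tangent of half this angle, whatever the lens; pixels are square), "cx", "cy" (the principal point, pixels), "dist" ([k1, k2, p1, p2, k3] as OpenCV has them; the pictures are not rectified), "camera_from_world" (4x4, takes a point from world to camera coordinates). Camera axes: x right, y down, z forward; pixel columns grow to the right and rows downward; lengths in mm; the calibration is good to about 2 mm. A picture is of the moment at which its call begins. There is no depth.
- arm.close_job(): hands the job in; it is judged then, once.
The state is a dict: "clock": time; "q": joint angles; "joint_velocities": joint speeds; "tau": joint torques, N m; "tcp_pos": TCP position; "tool_rot": TCP orientation; "contact_force": force on the tool from outside, world axes, zero at the start; "moment": the same for the moment, N m; "gripper_width": finger opening in mm; "grip_force": force on a finger pad.
Only numpy, scipy, OpenCV 4.12 (cv2) and the standard library are available. Lean on these libraries where they do the work, as an engineer would, in place of code of your own. Each camera call takes 0.05 s, during which the arm holds its last target. There are 200 camera calls.

## Working session

There is one attempt and no reset: what is moved stays moved. The work goes in short steps, Python scripts to look and compute and a tool call to move; the robot and the scene stay as the last step left them, time stands still between calls to the robot, and variables do not carry over. Pictures are saved under pics/ and viewed, at most 10 in all, crops included, and the job is handed in when it is done.

```bash
ls; mkdir -p pics; python3 - <<'E'
from rig import arm, cam
import cv2,pickle
d={}
for n in("top","side"):
    c=cam.camera(n);d[n]=c;cv2.imwrite(f"pics/{n}0.png",c["img"][:,:,::-1]);print(n,c["fov_y"],c["cx"],c["cy"],c["dist"],c["camera_from_world"].__repr__())
pickle.dump(d,open("c0.pkl","wb"))
print(arm.get_obs())
E
```

```text
pics
rig.py
top 53.84793283343112 321.67931896505604 194.5577378966795 [-0.09536567  0.          0.          0.          0.        ] array([[ 1.62779591e-02, -9.99859117e-01, -4.09551790e-03,
        -1.72699163e+01],
       [-9.88148225e-01, -1.54617388e-02, -1.52722037e-01,
         6.30627674e+02],
       [ 1.52637198e-01,  6.53298182e-03, -9.88260697e-01,
         1.25987100e+03],
       [ 0.00000000e+00,  0.00000000e+00,  0.00000000e+00,
         1.00000000e+00]])
side 42.74726175879173 318.3768257046969 194.77538277776637 [0.00382793 0.         0.         0.         0.        ] array([[ 1.83318531e-01, -9.82949696e-01,  1.42902394e-02,
        -1.33242438e+02],
       [-5.69968583e-01, -1.18119629e-01, -8.13131949e-01,
         4.58265965e+02],
       [ 8.00955760e-01,  1.40917167e-01, -5.81903963e-01,
         1.36606005e+03],
       [ 0.00000000e+00,  0.00000000e+00,  0.00000000e+00,
         1.00000000e+00]])
{'clock': 0.1, 'q': array([-7.44848047e+01,  1.58438448e+01,  8.62846924e+01, -7.90791252e-04,
        7.79623789e+01, -6.93283996e+00]), 'joint_velocities': array([ 0.1127997 , -0.07535312, -0.24926924,  0.02848883,  0.08771216,
       -0.06514315]), 'tau': array([ 1.36128001e-03, -4.05454659e+01, -2.37778151e+01,  7.02100969e-02,
        2.98555323e-02, -4.75965260e-05]), 'tcp_pos': array([ 219.42021427, -530.96424038,  204.71554423]), 'tool_rot': array([-1.79909655e+02, -1.02066096e-02,  2.24481927e+01]), 'contact_force': array([ 0.40975511,  0.03985414, -0.48819094]), 'moment': array([0.0407349 , 0.04940567, 0.02910348]), 'grip_force': 0.0, 'gripper_width': 94.04410275537965}
```

View pics/top0.png

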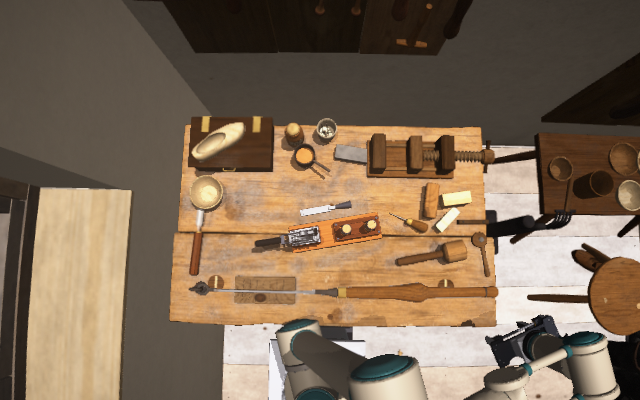

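View pics/side0.png

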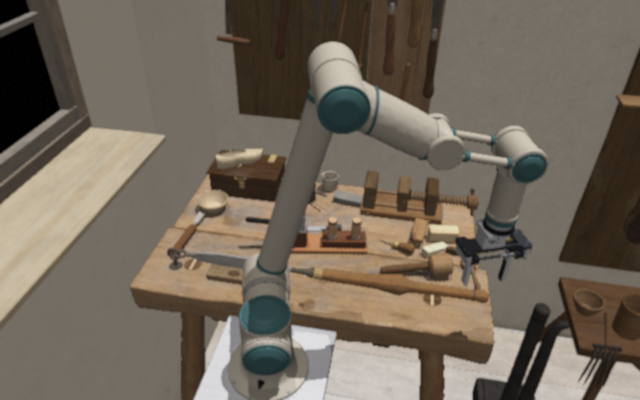

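The top view shows the jig around (335,232). The lever's black grip is at the left (267,243), the clamped handle near (347,229) and the spare near (370,226). I'll crop in for detail.

```bash
python3 - <<'E'
import pickle,cv2
d=pickle.load(open("c0.pkl","rb"))
a=cv2.resize(d["top"]["img"][195:265,240:400],None,fx=5,fy=5,interpolation=cv2.INTER_CUBIC)
cv2.imwrite("pics/crop1.png",a[:,:,::-1])
E
```

```text
(no output)
```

View pics/crop1.png

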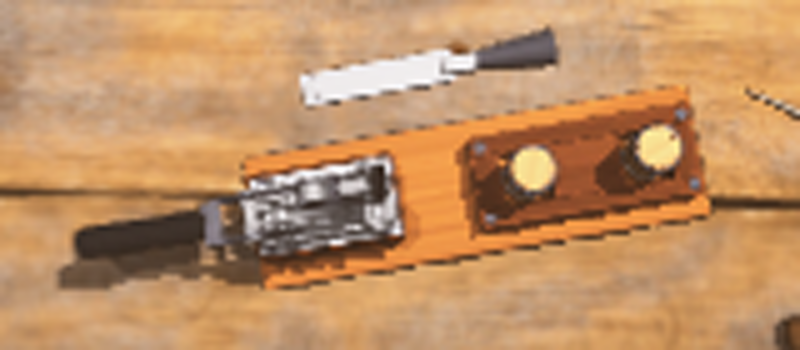

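The crop (5x, offset 240,195) shows the tops of the handles at crop (533,169) and (659,147). The board corners are near (687,87), (710,213), (265,287) and (243,157), and the grip axis runs from (78,242) to (200,228).

```bash
cat > h.py <<'E'
import numpy as np,cv2
def K(c):
    f=200/np.tan(np.radians(c["fov_y"]/2));return np.array([[f,0,c["cx"]],[0,f,c["cy"]],[0,0,1.]])
def ray(c,px,z):
    u=cv2.undistortPoints(np.array([[px]],float),K(c),np.array(c["dist"]))[0,0]
    T=c["camera_from_world"];R=T[:3,:3];o=-R.T@T[:3,3];d=R.T@[u[0],u[1],1]
    return o+d*(z-o[2])/d[2]
def proj(c,P):
    T=c["camera_from_world"]
    return cv2.projectPoints(np.array(P,float).reshape(-1,3),cv2.Rodrigues(T[:3,:3])[0],T[:3,3],K(c),np.array(c["dist"]))[0][:,0]
def crop(p): return np.array(p)/5+[240-.4,195-.4]
E
python3 - <<'E'
from h import *
import pickle
d=pickle.load(open("c0.pkl","rb"));t=d["top"]
img=t["img"];sub=img[195:265,240:400].astype(int)
m=((sub[:,:,0]>200)&(sub[:,:,1]>150)&(sub[:,:,2]>75)).astype(np.uint8)
m[:,:90]=0;m[:12]=0
n,l,s,ce=cv2.connectedComponentsWithStats(m)
for i in range(1,n):
    if s[i,4]>30:print(s[i],ce[i]+[240,195])
hd=[ray(t,crop(p),113)for p in((533,169),(659,147))];print(hd,np.linalg.norm(hd[0]-hd[1]))
co=[ray(t,crop(p),15)for p in((687,87),(710,213),(265,287),(243,157))];print(np.round(co,1))
print([round(float(np.linalg.norm(co[i]-co[(i+1)%4])),1)for i in range(4)])
yd=(co[2]+co[3]-co[0]-co[1])[:2];print("yaw board",np.degrees(np.arctan2(yd[1],yd[0])))
e=(hd[0]-hd[1])[:2];print("yaw handles",np.degrees(np.arctan2(e[1],e[0])))
for p,r in(((78,242),132),((200,228),48)):
    z=95+r*np.sin(np.radians(6));print(ray(t,crop(p),z))
E
```

```text
[ 90  12  70  27 801] [373.43196005 215.84394507]
[128  25   8   9  54] [371.44444444 223.96296296]
[102  29   9   9  55] [346.23636364 228.27272727]
[ 90  45  50  23 352] [349.96022727 248.73295455]
[133  46  27  24 286] [387.65034965 251.23076923]
[ 98  59  36  11 182] [357.96153846 260.43956044]
[array([515.30917895, -85.79367981, 113.        ]), array([ 530.19599342, -164.4925843 ,  113.        ])] 80.09453672216357
[[ 579.1 -195.5   15. ]
 [ 494.1 -210.7   15. ]
 [ 440.2   87.    15. ]
 [ 527.   104.1   15. ]]
[86.3, 302.6, 88.4, 304.1]
yaw board 100.06776659472195
yaw handles 100.71159955370723
[465.19540713 197.48753349 108.79775715]
[475.68936632 122.29629591 100.01736624]
```

Checks out: the handles are 80.1 mm apart, the board measures 87x303 and the grip sits on the jig's axis. The jig's y points at 100.3°, its origin is (502.8,-16.9), and lever_grip is (469.3,167.5,105). I'll lift and move above the grip, with the closing direction along jig x.

Units first: shifts go in shares of 0.5 m and turns go in shares of pi/2 rad. So -451 mm / 500 = -0.902, 408 mm / 500 = 0.816, -78 degrees / 90 = -0.8667.

>>> drive_effector(moves={"offsets":[[0,0,-0.124,0,0,0],[0,0,-0.25,0,0,-0.0556],[0.08,-0.09,-0.25,0,0,-0.1333],[0.16,-0.18,-0.25,0,0,-0.2222],[0.242,-0.268,-0.25,0,0,-0.3111],[0.324,-0.358,-0.25,0,0,-0.4],[0.406,-0.448,-0.25,0,0,-0.4889],[0.488,-0.54,-0.25,0,0,-0.5778],[0.57,-0.63,-0.25,0,0,-0.6667],[0.652,-0.72,-0.25,0,0,-0.7556],[0.734,-0.81,-0.25,0,0,-0.8444],[0.816,-0.902,-0.25,0,0,-0.8667]]}, jaw=60)

```text
clock: 1.6
tcp_pos: [424.6, 43.1, 330.3]
tool_rot: [180.0, 0.0, 100.6]
contact_force: [1.2, -1.2, -0.4]
gripper_width: 59.9
grip_force: 0.0
```

```bash
cat >> h.py <<'E'
from scipy.spatial.transform import Rotation as Ro
def delta(p,eul=None):
    from rig import arm, cam
    o=arm.get_obs();R=Ro.from_euler("xyz",o["tool_rot"],degrees=True)
    print("q",np.round(o["q"],1),"tcp",np.round(o["tcp_pos"],1),np.round(o["tool_rot"],1),"F",np.round(o["contact_force"],1),"t",o["clock"])
    print("d",np.round(R.inv().apply(np.array(p)-o["tcp_pos"]),1), "" if eul is None else np.round((R.inv()*Ro.from_euler("xyz",eul,degrees=True)).as_rotvec(degrees=True),1))
E
python3 -c "
from h import *
delta([469.3,167.5,330],[180,0,100.3])"
```

```text
q [ -3.5  -0.2  88.2  -0.   92.  -14.1] tcp [424.6  43.1 330.3] [180.    0.  100.6] F [ 1.2 -1.2 -0.4] t 1.6
d [114.1  66.7   0.3] [0.  0.  0.3]
```

Converted, 220 mm / 500 = 0.44, 114 mm / 500 = 0.228, 0.3 degrees / 90 = 0.0033.

>>> drive_effector(moves={"offsets":[[0.1,0.058,0,0,0,0],[0.2,0.116,0,0,0,0],[0.228,0.1334,0,0,0,0.0033],[0.228,0.1334,0.12,0,0,0.0033],[0.228,0.1334,0.24,0,0,0.0033],[0.228,0.1334,0.36,0,0,0.0033],[0.228,0.1334,0.44,0,0,0.0033],[0.228,0.1334,0.44,0,0,0.0033]]}, jaw=50)

```text
clock: 2.6
tcp_pos: [466.4, 163.9, 107.8]
tool_rot: [-179.6, 0.0, 100.1]
contact_force: [-0.4, -0.4, 0.9]
gripper_width: 50.2
grip_force: 0.0
```

```bash
python3 - <<'E'
from h import *
from rig import arm, cam
delta([469.3,167.5,86],[180,0,100.3])
for n in("top","side"):
    c=cam.camera(n)
    p=proj(c,[469,167,105])[0].astype(int);x,y=p
    a=cv2.resize(c["img"][y-50:y+40,x-60:x+80],None,fx=4,fy=4,interpolation=cv2.INTER_CUBIC);globals()[n]=a;print(n,p)
cv2.imwrite("pics/g1.png",np.vstack([top,side])[:,:,::-1][:600] if 0 else np.hstack([top[:,:400],side[:,:400]])[:,:,::-1])
E
```

```text
q [ 11.3  13.7 104.3  -0.   62.5   1.2] tcp [466.4 163.9 107.8] [-179.6    0.   100.1] F [-0.4 -0.4  0.9] t 2.6
d [ 3.1  3.6 21.8] [-0.4  0.  -0.2]
top [265 242]
side [255 220]
```

View pics/g1.png

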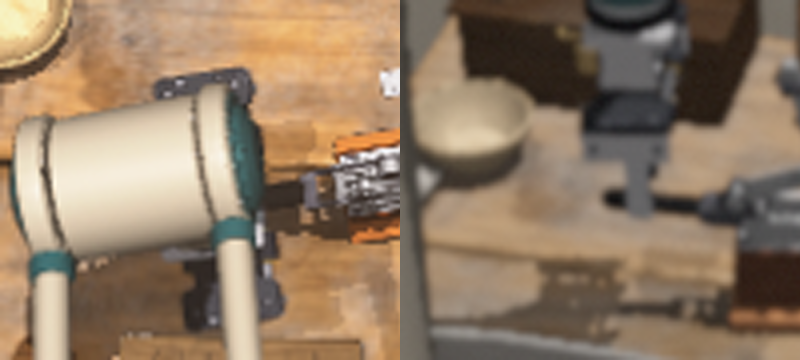

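The fingers straddle the grip. The side view shows the near finger crossing it, and the top view shows it under the wrist. I'll drop the rest of the way and close.

Converted, 21.8 mm / 500 = 0.0436, 12 mm / 500 = 0.024, -0.4 degrees / 90 = -0.0044.

>>> drive_effector(moves={"offsets":[[0.006,0.0072,0.024,-0.0044,0,0],[0.006,0.0072,0.0436,-0.0044,0,0],[0.006,0.0072,0.0436,-0.0044,0,0]]})

```text
clock: 3.08
tcp_pos: [471.8, 168.9, 88.2]
tool_rot: [179.7, 0.0, 100.2]
contact_force: [-0.5, -0.7, -0.1]
gripper_width: 49.6
grip_force: 0.0
```

>>> drive_effector(moves={"offsets":[[0,0,0,0,0,0],[0,0,0,0,0,0],[0,0,0,0,0,0],[0,0,0,0,0,0]]}, jaw=8)

```text
clock: 3.58
tcp_pos: [469.4, 168.4, 88.5]
tool_rot: [179.9, 0.0, 100.2]
contact_force: [-5.9, 0.1, 5.4]
gripper_width: 19.7
grip_force: 30.0
```

```bash
python3 - <<'E'
from h import *
delta([469.3,167.5,86],[180,0,100.3])
p=np.array([469.3,167.5,86])
ey=np.array([-.179,.984,0])
for dg in range(6,106,9):
    a=np.radians(dg);y=98*(np.cos(a)-np.cos(np.radians(6)));z=98*(np.sin(a)-np.sin(np.radians(6)));print(dg,round(y,1),round(-z,1))
E
```

```text
q [ 11.7  14.9 105.7  -0.   59.3   1.6] tcp [469.4 168.4  88.5] [179.9   0.  100.2] F [-5.9  0.1  5.4] t 3.575
d [-0.9 -0.3  2.5] [ 0.1  0.  -0.1]
6 0.0 -0.0
15 -2.8 -15.1
24 -7.9 -29.6
33 -15.3 -43.1
42 -24.6 -55.3
51 -35.8 -65.9
60 -48.5 -74.6
69 -62.3 -81.2
78 -77.1 -85.6
87 -92.3 -87.6
96 -107.7 -87.2
105 -122.8 -84.4
```

Gripped (19.7 mm wide). I'll swing the lever along its arc with the tool's orientation fixed, so the grip pivots between the pads.

Converted, -65.9 mm / 500 = -0.1318, -19.7 mm / 500 = -0.0394.

>>> drive_effector(moves={"offsets":[[-0.0024,0,-0.015,0,0,0],[-0.0056,0,-0.0302,0,0,0],[-0.01,0,-0.0448,0,0,0],[-0.0158,0,-0.0592,0,0,0],[-0.0228,0,-0.073,0,0,0],[-0.0306,0,-0.0862,0,0,0],[-0.0394,0,-0.0988,0,0,0],[-0.0492,0,-0.1106,0,0,0],[-0.06,0,-0.1216,0,0,0],[-0.0716,0,-0.1318,0,0,0],[-0.0716,0,-0.1318,0,0,0]]})

```text
clock: 4.95
tcp_pos: [476.1, 132.2, 154.5]
tool_rot: [179.9, 0.1, 100.1]
contact_force: [-6.2, -2.0, -1.8]
gripper_width: 19.6
grip_force: 30.0
```

```bash
python3 - <<'E'
from h import *
from rig import arm, cam
delta([469.3+.179*35.8,167.5-.984*35.8,88.3+65.9],[180,0,100.3])
c=cam.camera("side");x,y=proj(c,[480,100,150])[0].astype(int);print(x,y)
a=cv2.resize(c["img"][y-60:y+60,x-50:x+110],None,fx=4,fy=4,interpolation=cv2.INTER_CUBIC)
cv2.imwrite("pics/g2.png",a[:,:,::-1])
E
```

```text
q [ 7.500e+00  1.090e+01  1.006e+02 -1.000e-01  6.840e+01 -2.600e+00] tcp [476.1 132.2 154.5] [1.799e+02 1.000e-01 1.001e+02] F [-6.2 -2.  -1.8] t 4.95
d [ 0.2 -0.3  0.3] [ 0.1  0.1 -0.2]
275 210
```

View pics/g2.png

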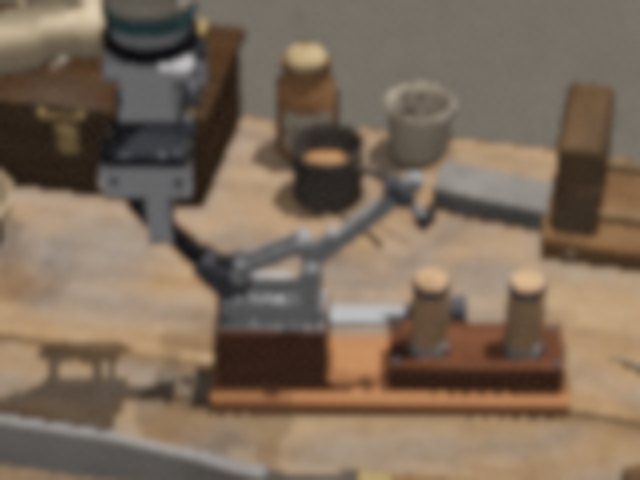

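The crop shows the lever at about 45° in the fingers at (165,220). The bar swings down at (350,220) and both handles are still upright. I'll carry on over centre.

Converted, -85 mm / 500 = -0.17, -71.9 mm / 500 = -0.1438.

>>> drive_effector(moves={"offsets":[[-0.0124,0,-0.0092,0,0,0],[-0.0254,0,-0.0174,0,0,0],[-0.039,0,-0.0244,0,0,0],[-0.053,0,-0.0306,0,0,0],[-0.0676,0,-0.0356,0,0,0],[-0.0826,0,-0.0394,0,0,0],[-0.0978,0,-0.042,0,0,0],[-0.113,0,-0.0434,0,0,0],[-0.1284,0,-0.0436,0,0,0],[-0.1438,0,-0.0426,0,0,0],[-0.158,0,-0.0404,0,0,0],[-0.17,0,-0.038,0,0,0]]})

```text
clock: 6.5
tcp_pos: [494.5, 49.2, 175.6]
tool_rot: [179.3, 0.1, 100.2]
contact_force: [0.6, -0.2, -0.7]
gripper_width: 9.3
grip_force: 0.0
```

>>> drive_effector(moves={"offsets":[[0,0,0,0,0,0],[0,0,0,0,0,0]]})

```text
clock: 6.75
tcp_pos: [494.4, 49.9, 174.2]
tool_rot: [179.4, 0.0, 100.1]
contact_force: [-0.6, 0.2, 0.1]
gripper_width: 7.6
grip_force: 0.0
```

```bash
python3 -c "
from h import *
delta([469.3+.179*119.5,167.5-.984*119.5,88.3+85.2])"
```

```text
q [ -2.3  10.   98.8   0.1  70.7 -12.5] tcp [494.4  49.9 174.2] [179.4   0.  100.1] F [-0.6  0.2  0.1] t 6.75
d [ 0.7 -3.7  0.6]
```

The fingers lost the grip near the end, so I'll look.

```bash
python3 - <<'E'
from h import *
from rig import arm, cam
c=cam.camera("side");x,y=proj(c,[480,100,150])[0].astype(int);print(x,y)
a=cv2.resize(c["img"][y-60:y+60,x-50:x+110],None,fx=4,fy=4,interpolation=cv2.INTER_CUBIC)
cv2.imwrite("pics/g3.png",a[:,:,::-1])
E
```

```text
275 210
```

View pics/g3.png

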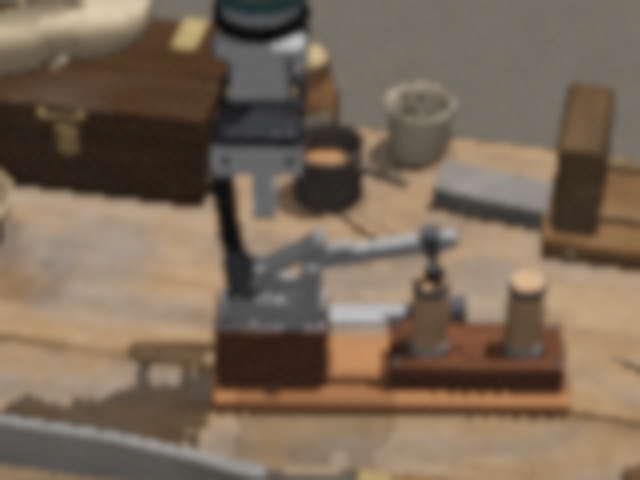

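The crop shows the lever at about 80° (235,240), with the spindle just meeting the handle top at (430,280). The fingers slipped past it to the socket side, with nothing disturbed. I'll shut the fingers, go over the lever's tip to the far side and push it over centre with their edge.

Converted, 85 mm / 500 = 0.17, -3.7 mm / 500 = -0.0074.

>>> drive_effector(moves={"offsets":[[0,0,-0.1,0,0,0],[0,-0.0074,-0.15,0,0,0],[0.09,-0.0074,-0.15,0,0,0],[0.17,-0.0074,-0.15,0,0,0],[0.17,-0.0074,-0.15,0,0,0],[0.17,-0.0074,-0.06,0,0,0],[0.17,-0.0074,-0.012,0,0,0],[0.15,-0.0074,-0.012,0,0,0],[0.13,-0.0074,-0.012,0,0,0],[0.11,-0.0074,-0.012,0,0,0],[0.1,-0.0074,-0.012,0,0,0]]}, jaw=0)

```text
clock: 8.18
tcp_pos: [481.7, 97.9, 180.6]
tool_rot: [179.4, -0.0, 100.1]
contact_force: [0.3, 1.3, 1.3]
gripper_width: 0.5
grip_force: 0.9
```

```bash
python3 -c "
from h import *
delta([487,71.7,180])"
```

```text
q [ 3.3  9.2 98.8  0.1 71.5 -6.8] tcp [481.7  97.9 180.6] [179.4  -0.  100.1] F [0.3 1.3 1.3] t 8.175
d [-26.8   0.7   0.6]
```

Converted, -22 mm / 500 = -0.044, -19 mm / 500 = -0.038.

>>> drive_effector(moves={"offsets":[[-0.01,0.0014,0,0,0,0],[-0.02,0.0014,0,0,0,0],[-0.03,0.0014,0,0,0,0],[-0.038,0.0014,0,0,0,0],[-0.044,0.0014,0,0,0,0],[-0.044,0.0014,0,0,0,0]]})

```text
clock: 8.93
tcp_pos: [484.8, 76.4, 179.2]
tool_rot: [179.7, 0.0, 100.1]
contact_force: [-0.8, 0.1, -0.2]
gripper_width: 0.6
grip_force: 0.0
```

>>> drive_effector(moves={"offsets":[[-0.004,0,0,0,0,0],[-0.008,0,0,0,0,0],[-0.012,0,0,0,0,0],[-0.012,0,0,0,0,0]]})

```text
clock: 9.43
tcp_pos: [486.1, 71.0, 179.5]
tool_rot: [179.6, -0.0, 100.1]
contact_force: [0.5, -0.6, 0.1]
gripper_width: 0.2
grip_force: 0.1
```

```bash
python3 -c "
from h import *
delta([487,71.7,180])"
```

```text
q [  0.1   9.3  98.8   0.1  71.5 -10. ] tcp [486.1  71.  179.5] [179.6  -0.  100.1] F [ 0.5 -0.6  0.1] t 9.425
d [ 0.5  1.  -0.5]
```

Converted, -6 mm / 500 = -0.012, -4 mm / 500 = -0.008.

>>> drive_effector(moves={"offsets":[[-0.004,0.002,0,0,0,0],[-0.008,0.002,0,0,0,0],[-0.012,0.002,0,0,0,0],[-0.012,0.002,0,0,0,0]]})

```text
clock: 9.93
tcp_pos: [486.5, 70.0, 179.4]
tool_rot: [179.7, -0.6, 100.1]
contact_force: [-3.4, 10.7, 1.9]
gripper_width: 0.2
grip_force: 5.5
```

```bash
python3 - <<'E'
from h import *
from rig import arm, cam
delta([487,71.7,180])
c=cam.camera("side");x,y=proj(c,[480,100,150])[0].astype(int)
a=cv2.resize(c["img"][y-60:y+60,x-50:x+110],None,fx=4,fy=4,interpolation=cv2.INTER_CUBIC)
cv2.imwrite("pics/g4.png",a[:,:,::-1])
E
```

```text
q [ -0.4   9.4  98.7   0.7  71.7 -10.7] tcp [486.5  70.  179.4] [179.7  -0.6 100.1] F [-3.4 10.7  1.9] t 9.925
d [ 1.6  0.8 -0.6]
```

View pics/g4.png

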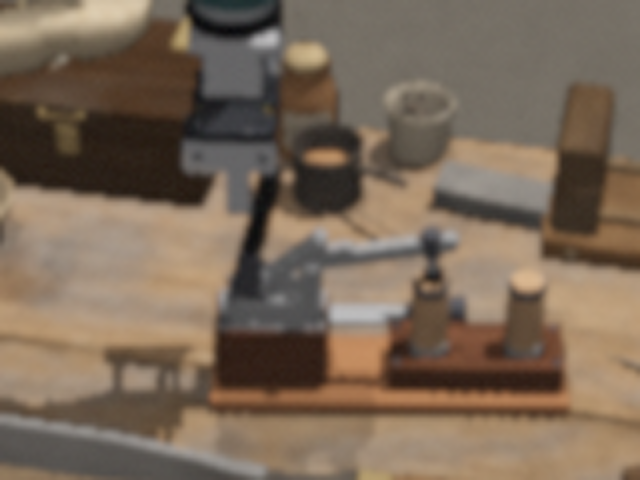

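The lever is at its stop, leaning past upright at about (258,230). The push reads 10.7 N, the spindle is on the handle at (430,285), and the contact position matches the predicted stop. I'll back off and wait.

Converted, 28 mm / 500 = 0.056, 15 mm / 500 = 0.03.

>>> drive_effector(moves={"offsets":[[0.03,0,0,0,0,0],[0.056,0,0,0,0,0],[0.056,0,0,0,0,0],[0.056,0,0,0,0,0],[0.056,0,0,0,0,0],[0.056,0,0,0,0,0],[0.056,0,0,0,0,0],[0.056,0,0,0,0,0],[0.056,0,0,0,0,0],[0.056,0,0,0,0,0],[0.056,0,0,0,0,0]]}, jaw=0)

```text
clock: 11.35
tcp_pos: [483.3, 92.9, 179.5]
tool_rot: [179.6, 0.0, 100.2]
contact_force: [0.3, -0.1, -0.4]
gripper_width: 0.7
grip_force: 0.0
```

```bash
python3 - <<'E'
from h import *
O=np.array([502.8,-16.9,0]);ey=np.array([-.179,.984,0])
delta(O+30*ey+[0,0,195],[180,0,100.3])
E
```

```text
q [ 2.7  9.4 98.7  0.1 71.5 -7.4] tcp [483.3  92.9 179.5] [179.6   0.  100.2] F [ 0.3 -0.1 -0.4] t 11.35
d [-81.5  -0.1 -15.5] [ 0.4  0.  -0.1]
```

Converted, -86 mm / 500 = -0.172, -15.5 mm / 500 = -0.031.

>>> drive_effector(moves={"offsets":[[0,0,-0.09,0,0,0],[0,0,-0.15,0,0,0],[-0.09,0,-0.15,0,0,0],[-0.172,0,-0.15,0,0,0],[-0.172,0,-0.15,0,0,0],[-0.172,0,-0.07,0,0,0],[-0.172,0,-0.031,0,0,0],[-0.152,0,-0.031,0,0,0],[-0.132,0,-0.031,0,0,0],[-0.116,0,-0.031,0,0,0],[-0.1,0,-0.031,0,0,0],[-0.084,0,-0.031,0,0,0]]})

```text
clock: 12.85
tcp_pos: [490.6, 52.5, 195.4]
tool_rot: [179.6, -0.0, 100.2]
contact_force: [-0.1, 0.1, -0.2]
gripper_width: 0.4
grip_force: 0.0
```

>>> drive_effector(moves={"offsets":[[0.016,0,0,0,0,0],[0.032,0,0,0,0,0],[0.048,0,0,0,0,0],[0.056,0,0,0,0,0],[0.056,0,0,0,0,0]]})

```text
clock: 13.48
tcp_pos: [485.5, 79.4, 195.0]
tool_rot: [179.6, -0.0, 100.2]
contact_force: [-0.4, -0.5, -0.7]
gripper_width: 0.3
grip_force: 0.5
```

```bash
python3 - <<'E'
from h import *
O=np.array([502.8,-16.9,0]);ey=np.array([-.179,.984,0])
delta(O+98.2*ey+[0,0,194.2],[180,0,100.3])
E
```

```text
q [ 1.1  8.8 97.2  0.1 73.7 -9.1] tcp [485.5  79.4 195. ] [179.6  -0.  100.2] F [-0.4 -0.5 -0.7] t 13.475
d [ 0.4 -0.3  0.8] [ 0.4 -0.  -0.1]
```

Converted, 81.8 mm / 500 = 0.1636, 79.5 mm / 500 = 0.159.

>>> drive_effector(moves={"offsets":[[0.026,0,0.006,0,0,0],[0.05,0,0.016,0,0,0],[0.074,0,0.028,0,0,0],[0.094,0,0.0428,0,0,0],[0.114,0,0.061,0,0,0],[0.1308,0,0.081,0,0,0],[0.141,0,0.096,0,0,0],[0.1488,0,0.1112,0,0,0],[0.1552,0,0.1276,0,0,0],[0.159,0,0.138,0,0,0],[0.1636,0,0.154,0,0,0],[0.1636,0,0.154,0,0,0]]})

```text
clock: 14.98
tcp_pos: [471.5, 159.7, 117.5]
tool_rot: [179.6, 0.0, 100.1]
contact_force: [0.4, 0.0, 0.1]
gripper_width: 0.1
grip_force: 0.0
```

```bash
python3 - <<'E'
from h import *
from rig import arm, cam
O=np.array([502.8,-16.9,0]);ey=np.array([-.179,.984,0])
delta(O+180*ey+[0,0,117],[180,0,100.3])
c=cam.camera("side");x,y=proj(c,[480,100,150])[0].astype(int)
a=cv2.resize(c["img"][y-60:y+60,x-50:x+110],None,fx=4,fy=4,interpolation=cv2.INTER_CUBIC)
cv2.imwrite("pics/g5.png",a[:,:,::-1])
E
```

```text
q [ 10.7  13.  103.7  -0.   63.    0.6] tcp [471.5 159.7 117.5] [179.6   0.  100.1] F [0.4 0.  0.1] t 14.975
d [ 0.7 -0.8  0.5] [ 0.4  0.  -0.2]
```

View pics/g5.png

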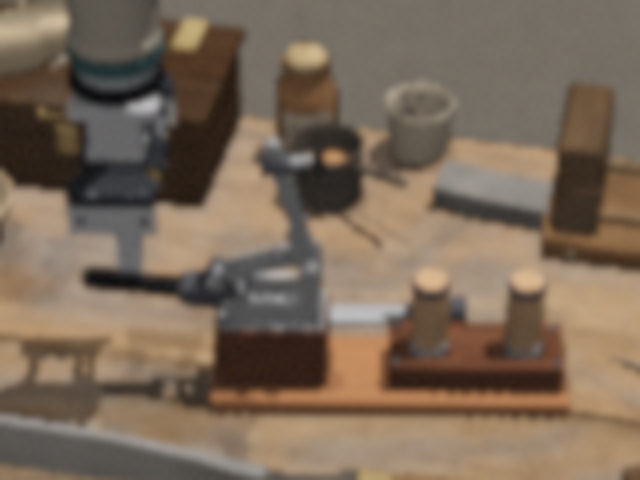

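The lever is right back at (135,280), the bar stands up at (290,200) and both handles are in place. I'll give the lever a small extra press, rise and travel high over to the handle.

Converted, -250 mm / 500 = -0.5, -180 mm / 500 = -0.36.

>>> drive_effector(moves={"offsets":[[0,0,0.006,0,0,0],[0,0,0.006,0,0,0],[0,-0.0016,-0.12,0,0,0],[0,-0.0016,-0.24,0,0,0],[0,-0.0016,-0.36,0,0,0],[0,-0.0016,-0.416,0,0,0],[-0.1,-0.0016,-0.416,0,0,0],[-0.22,-0.0016,-0.416,0,0,0],[-0.34,-0.0016,-0.416,0,0,0],[-0.44,-0.0016,-0.416,0,0,0],[-0.5,-0.0016,-0.416,0,0,0],[-0.5,-0.0016,-0.416,0,0,0]]}, jaw=0)

```text
clock: 16.52
tcp_pos: [513.8, -88.7, 325.5]
tool_rot: [179.6, -0.0, 99.9]
contact_force: [0.2, -0.1, 0.3]
gripper_width: 0.6
grip_force: 0.0
```

>>> drive_effector(moves={"offsets":[[0,0,0,0,0,0],[0,0,0,0,0,0],[0,0,0,0,0,0]]}, jaw=66)

```text
clock: 16.9
tcp_pos: [513.5, -85.7, 326.2]
tool_rot: [179.6, 0.0, 100.2]
contact_force: [0.0, 0.9, -0.3]
gripper_width: 27.3
grip_force: 0.0
```

```bash
python3 -c "
from h import *
delta([515.3,-85.8,61],[180,0,100.3])"
```

```text
q [-17.3   8.2  79.5   0.2  91.9 -27.5] tcp [513.5 -85.7 326.2] [179.6   0.  100.2] F [ 0.   0.9 -0.3] t 16.9
d [-4.000e-01 -2.000e-01  2.653e+02] [ 0.4  0.  -0.1]
```

Converted, 265 mm / 500 = 0.53, 250 mm / 500 = 0.5, 0.4 degrees / 90 = 0.0044.

>>> drive_effector(moves={"offsets":[[0,0,0,0,0,0],[0,0,0,0,0,0],[0,0,0,0,0,0],[-0.0008,-0.0004,0.1,0.0044,0,0],[-0.0008,-0.0004,0.22,0.0044,0,0],[-0.0008,-0.0004,0.33,0.0044,0,0],[-0.0008,-0.0004,0.39,0.0044,0,0],[-0.0008,-0.0004,0.45,0.0044,0,0],[-0.0008,-0.0004,0.5,0.0044,0,0],[-0.0008,-0.0004,0.53,0.0044,0,0],[-0.0008,-0.0004,0.53,0.0044,0,0]]}, jaw=66)

```text
clock: 18.27
tcp_pos: [514.8, -86.8, 60.3]
tool_rot: [-179.9, -0.0, 100.1]
contact_force: [-0.4, -0.0, 0.1]
gripper_width: 66.0
grip_force: 0.0
```

```bash
python3 -c "
from h import *
delta([515.3,-85.8,61],[180,0,100.3])"
```

```text
q [-17.2  18.6 105.   -0.   56.6 -27.3] tcp [514.8 -86.8  60.3] [-179.9   -0.   100.1] F [-0.4 -0.   0.1] t 18.275
d [ 0.9  0.7 -0.7] [-0.1 -0.  -0.2]
```

>>> drive_effector(moves={"offsets":[[0,0,0,0,0,0],[0,0,0,0,0,0],[0,0,0,0,0,0],[0,0,0,0,0,0],[0,0,0,0,0,0]]}, jaw=20)

```text
clock: 18.9
tcp_pos: [515.7, -87.0, 61.5]
tool_rot: [180.0, 0.0, 100.1]
contact_force: [0.2, -0.2, 2.7]
gripper_width: 32.5
grip_force: 30.0
```

Gripped at 32.5 mm. I'll lift it out, move right, and try a small tilt to see which way joint 4 goes.

Converted, -250 mm / 500 = -0.5, -225 mm / 500 = -0.45, 20 degrees / 90 = 0.2222.

>>> drive_effector(moves={"offsets":[[0,0,-0.03,0,0,0],[0,0,-0.07,0,0,0],[0,0,-0.15,0,0,0],[0,0,-0.25,0,0,0],[0,0,-0.35,0,0,0],[0,0,-0.45,0,0,0],[0,0,-0.5,0,0,0],[-0.06,0,-0.5,0,0,0],[-0.12,0,-0.5,0,0.0556,0],[-0.12,0,-0.5,0,0.1333,0],[-0.12,0,-0.5,0,0.2222,0],[-0.12,0,-0.5,0,0.2222,0]]})

```text
clock: 20.4
tcp_pos: [525.8, -148.4, 309.6]
tool_rot: [-179.8, -20.0, 99.9]
contact_force: [0.8, 0.3, -0.7]
gripper_width: 32.5
grip_force: 30.0
```

```bash
python3 -c "
from h import *
delta([515.3,-85.8,300],[180,0,100.3])"
```

```text
q [-33.4  17.7  72.2  14.7 103.7 -41.6] tcp [ 525.8 -148.4  309.6] [-179.8  -20.    99.9] F [ 0.8  0.3 -0.7] t 20.4
d [56.3  0.5 30.7] [ -0.1 -20.   -0.4]
```

Joint 4 turns the way that has room, so I'll continue to level.

Converted, 69 degrees / 90 = 0.7667.

>>> drive_effector(moves={"offsets":[[0,0,0,0,0.0889,0],[0,0,0,0,0.1778,0],[0,0,0,0,0.2667,0],[0,0,0,0,0.3556,0],[0,0,0,0,0.4444,0],[0,0,0,0,0.5333,0],[0,0,0,0,0.6222,0],[0,0,0,0,0.7111,0],[0,0,0,0,0.7667,0],[0,0,0,0,0.7667,0],[0,0,0,0,0.7667,0],[0,0,0,0,0.7667,0]]})

```text
clock: 21.9
tcp_pos: [525.9, -145.4, 312.3]
tool_rot: [175.1, -88.7, 105.1]
contact_force: [0.5, -0.4, 0.5]
gripper_width: 32.7
grip_force: 30.0
```

```bash
python3 - <<'E'
from h import *
from rig import arm, cam
delta([515.3,-85.8,290])
o=arm.get_obs();z=Ro.from_euler("xyz",o["tool_rot"],degrees=True).as_matrix()[:,2];print("toolz",z.round(3),"grasp",o["tcp_pos"]-19*z)
c=cam.camera("side");cv2.imwrite("pics/e1.png",c["img"][:,:,::-1])
E
```

```text
q [-46.7  45.9  72.6  52.5 136.5 -45.9] tcp [ 525.9 -145.4  312.3] [175.1 -88.7 105.1] F [ 0.5 -0.4  0.5] t 21.9
d [-21.    0.1  61. ] 
toolz [-0.177  0.984 -0.022] grasp [ 529.25305639 -164.08219879  312.68872788]
```

View pics/e1.png

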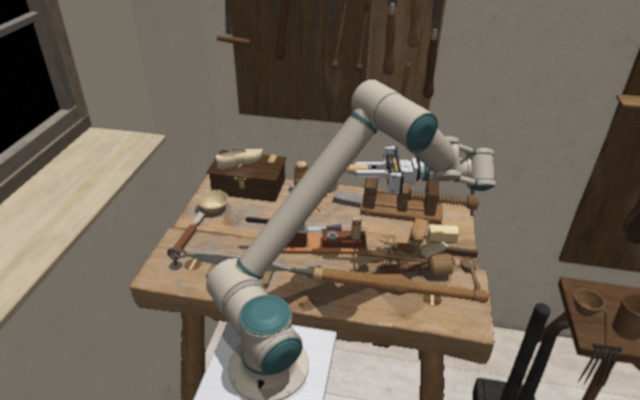

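The side view shows the handle level in the fingers at (355,168), with the socket empty and the spare still standing at (357,228). Its middle is at 313 mm, so I'll lower it to about 272 mm, settle and hand in.

Converted, -40 mm / 500 = -0.08, -30 mm / 500 = -0.06.

>>> drive_effector(moves={"offsets":[[-0.02,0,0,0,0,0],[-0.04,0,0,0,0,0],[-0.06,0,0,0,0,0],[-0.08,0,0,0,0,0],[-0.08,0,0,0,0,0],[-0.08,0,0,0,0,0],[-0.08,0,0,0,0,0],[-0.08,0,0,0,0,0]]})

```text
clock: 22.95
tcp_pos: [526.0, -146.6, 271.3]
tool_rot: [178.6, -89.0, 101.5]
contact_force: [0.2, -0.5, -1.2]
gripper_width: 32.4
grip_force: 30.0
```

```bash
python3 - <<'E'
from h import *
from rig import arm, cam
delta([515.3,-85.8,290])
o=arm.get_obs();print(o["grip_force"],o["gripper_width"])
print(arm.close_job())
E
```

```text
q [-46.7  48.4  74.   49.7 134.2 -49.9] tcp [ 526.  -146.6  271.3] [178.6 -89.  101.5] F [ 0.2 -0.5 -1.2] t 22.95
d [19.8  0.2 61.4] 
29.999906939046923 32.42755271864411
the job is handed in; nothing more can be done
None
```

I handed the job in at about 23 s: the clamp was locked, left alone for about a second and swung back, and the handle is drawn out and held level about 27 cm above the bench. The fingers slipped off the lever once, so I finished that swing by pushing; no verdict was returned.

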